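Clamp a shoe last with a twist-lock hold-down

ROBOT

A 6-joint arm with a two-finger parallel gripper is mounted at the origin on the work surface. World frame = base frame: x ahead of the robot, y to its left, z up, the work surface at z = 0. Lengths are in m, angles in rad, forces in N, time in s.
With the tool pointing down it reaches from about 0.275 to 0.775 m from the base axis. Payload 14.6 kg.
Tool frame: the origin (TCP) lies at the centre of the arm's flange, where the gripper is bolted on; the fingertips stand 173 mm ahead of it and the grasp point (between the pads) lies 155 mm ahead of it; z points along the fingers, y is the line along which they close (so a half turn about z gives the same grasp; the last joint's range is limited). The gripper opens to 85 mm and grips with 20 to 120 N. Pads are 22 mm wide; open, the fingers measure 114 mm over their backs; the gripper's body (76 mm by 85 mm) begins 54 mm behind the grasp point. The pads swing forward as they close: fully open they stand 13 mm farther back than shut.
Start: joints at [1.029, 0.263, -0.048, 1.259, 0, 1.415], TCP at [0.198, 0.486, 0.405] pointing down, gripper open.
Joint ranges: [-2.65, 2.65], [-0.89, 1.7], [-1.18, 1.37], [-2.13, 2.11], [-1.35, 1.29], [-3.14, 3.14]. Speed limits (rad/s): [1.89, 1.89, 2.57, 2.79, 3.14, 3.14].

INTERFACE

Orientations are given as a rotation vector (axis times angle).
In Python, from rig import arm gives the robot as it stands. The module is installed in compiled form; this text tells all that it offers.
- The arm moves only by the shell command python3 -m jog 'ROWS' [FORCE]. ROWS is JSON, a list that holds one entry, the list of rows, each a list of 7 numbers: the turn, a rotation vector about the world's x, y, z in rad, then the shift along the world's x, y, z in mm, then the opening, from 0 (shut) to 1 (fully open). In form: [[[wx, wy, wz, dx, dy, dz, hand], ...]]. A call has 1 to 12 rows; each row shifts and turns the commanded pose from where the row before left it; what a row does not reach is not made up. A row lasts 1/12 s, in which the tool goes at most 41.7 mm and 7.16 degrees, less where a joint would pass 70% of its speed; a pose out of reach is approached as far as the arm can. A call with a gripper value outside its range is refused whole. The fingers move at their own pace and stop on an object; FORCE is the grip in N (left out, the last holds). Time passes only in rows, so rows that do not move let the fingers close. It gives the time, the measured TCP pose, the force, the opening and the grip force at its end, in the units of the state.
- arm.observe(): the state, without advancing time (a new reading comes with each control period).
- arm.camera(name): name is "scene" or "top"; returns a dict with "img" (480x640x3 uint8, red, green, blue), "fovy" (degrees; the focal length in pixels is half the picture's height over the tangent of half this angle, whatever the lens; pixels are square), "cx", "cy" (the principal point, pixels), "R" (3x3) and "t" (3): a world point X has camera coordinates R X + t. Camera axes: x right, y down, z forward; pixel columns grow to the right and rows downward; lengths in m; the calibration is good to about 2 mm. A picture is of the moment at which its call begins. There is no depth.
- arm.close_job(): hands the job in; it is judged then, once.
The state is a dict: "time_s": time; "joint_positions": joint angles; "joint_velocities": joint speeds; "tau": joint torques, N m; "tool_pos": TCP position; "tool_rot": TCP orientation; "ft_force": force on the tool from outside, world axes, zero at the start; "ft_torque": the same for the moment, N m; "width": finger opening in m; "finger_force": force on a finger pad.
Only numpy, scipy, OpenCV 4.12 (cv2) and the standard library are available. Lean on these libraries where they do the work, as an engineer would, in place of code of your own. Each camera call takes 0.05 s, during which the arm holds its last target. There are 200 camera calls.

TASK

Clamp the green shoe last down on the bench for tracing: twist the black knob of the hold-down anticlockwise (seen from above) to unlock its telescoping plunger, slide the plunger down until its sprung rubber foot presses on the cork pad of the last with about 10 N (6 to 15 N is good; never more than 20 N), and twist the knob back clockwise so that the plunger stays locked there, then let go. Do not shove the last out of its place, and leave the tape, tin and scissors alone.

Things in the scene. Friction and masses are not known exactly. Their poses are not given: they have to be found in the camera images.
- stand: Fixed hold-down stand. Origin on the bench under the plunger's vertical axis; z up. Steel column 232 mm high, 125 mm away along its +y, on a grey foot 90 mm across. A blue arm and open frame, 150 to 232 mm up, 57 mm wide in x, carries the plunger: a steel rod with a black knob above and a sprung foot below. The stand presses on the last only through that foot.
- foot_rest (a point): Fixed point on the plunger's axis, 140 mm above the bench: where the underside of the round black rubber foot (32 mm across) is at plunger value 0, unpressed. The foot goes down with the plunger. It hangs on a coil spring, no preload, 30 mm travel, that gives 1 mm per 1.2 N, so 10 N squashes it 8.3 mm.
- knob_grip (a point): Grip point of the black T-knob on top of the plunger, on its axis, 10 mm below the top of the grip bar. The bar is 60 mm long along this point's x, 16 mm thick along its y, 30 mm high, and stands on a disc 64 mm across whose top is 20 mm below this point. The point turns with the knob and moves with the plunger (319 mm above the bench at plunger value 0).
- plunger (a joint): How far the plunger is slid down, m: 0 is fully up, 0.058 fully down. It slides only while the knob is unlocked, with about 4 N of friction and 2 N of its own weight: it stays up by itself, but a pressed foot pushes it back up unless it is locked.
- twist (a joint): Knob angle, rad: 0 locked (end stop), 1.2 fully unlocked (end stop); grows anticlockwise seen from above; takes about 0.06 N m. Unlocked above 0.9, locked below 0.25. If the plunger's lugs meet comb teeth instead of gaps, the knob stiffens at about 0.75: do not force it, turn back, slide a little up or down and try again (forced, the lugs jump up or down into a next gap).
- comb (a point): Fixed point at the top of one of two facing steel combs in the blue frame, 218 mm above the bench. Two brass lugs on the rod are level with it at plunger value 0 and turn in between the teeth to lock. Gaps are centred at plunger values 0.0105, 0.0155, 0.0205 ... 0.0555 (every 5 mm); teeth and lugs are 2 mm thick, so a lug has 0.5 mm of play up or down in a gap.
- last: Loose green plastic shoe last, about 0.65 kg, 272 mm long, 92 mm wide, standing on its sole below the foot. Origin on the bench under its heel part, toe along its +x, z up. On top over the origin is a cork pad 84 by 44 mm; the pad's top is somewhere between 100 and 130 mm above the bench, different each time and not measured: feel for it.
- last_mid (a point): A point inside the last, 70 mm toeward of its origin and 40 mm above the bench.
- tape: Roll of buff masking tape lying flat, 90 mm across, 25 mm high; origin at the centre of its underside. Bystander.
- tin: Closed steel tin, 68 mm across, 85 mm high; origin at the centre of its underside. Bystander.
- scissors: Steel scissors lying flat, about 200 mm long and 10 mm high; origin under the pivot, blades along +x. Bystander.

How it is judged:
On the way, in this order (a step that is already met when the one before it is completed fails the run):
1. the knob is twisted to unlocked (value of joint twist above 0.9 rad), for 0.1 s.
2. the foot presses on the last with more than 5 N (contact force between stand and last above 5 N), for 0.2 s.
At the end, for the whole second after the job is handed in: The knob is back at locked (twist below 0.25 rad), the plunger is down (beyond 15 mm) and at rest, the foot presses on the last with 6 to 15 N by itself, and the last is at rest within 12 mm of where it started (value of joint twist below 0.25 rad and contact force between stand and last between 6 and 15 N and value of joint plunger above 0.015 m and velocity of joint plunger between -0.003 and 0.003 m/s and linear speed of last below 0.01 m/s and distance of last_mid from where it was at the start of the episode below 0.012 m); the robot touches nothing.
It fails at once if the foot presses on the last with more than 20 N (contact force between stand and last above 20 N).
It fails at once if the last is shoved more than 12 mm (distance of last_mid from where it was at the start of the episode above 0.012 m).
It fails at once if the tape, tin or scissors are moved more than 20 mm (distance of any of tape, tin, scissors from where it was at the start of the episode above 0.02 m).
It also fails if it takes over 64 s, if anything falls off the work surface, if the arm or the gripper's body presses on something with over 40 N, if the wrist force passes 120 N, or if a joint passes its speed limit or range.

## Working session

There is one attempt and no reset: what is moved stays moved. The work goes in short steps, Python scripts to look and compute and a shell command to move; the robot and the scene stay as the last step left them, time stands still between calls to the robot, and variables do not carry over. Pictures are saved under pics/ and viewed, at most 10 in all, crops included, and the job is handed in when it is done.

```bash
mkdir -p pics
python3 - <<'E'
from rig import arm
import cv2,numpy as np
s=arm.observe(); print({k:np.round(v,3).tolist() for k,v in s.items()})
for n in("scene","top"):
    c=arm.camera(n); cv2.imwrite(f"pics/{n}0.png",c["img"][:,:,::-1]); print(n,c["fovy"],c["cx"],c["cy"],np.round(c["R"],4).tolist(),np.round(c["t"],4).tolist())
E
```

```text
{'time_s': 0.0, 'joint_positions': [1.029, 0.264, -0.049, 1.259, -0.0, 1.415], 'joint_velocities': [0.0, -0.001, -0.001, 0.0, -0.0, 0.001], 'tau': [-0.001, -63.762, 38.457, 0.014, -0.0, 0.0], 'tool_pos': [0.198, 0.486, 0.404], 'tool_rot': [-0.604, -3.083, 0.002], 'ft_force': [0.041, -0.279, 1.064], 'ft_torque': [-0.029, -0.008, -0.001], 'finger_force': 0.0, 'width': 0.085}
scene 56.28482990947452 327.42685501435705 239.21445374594342 [[0.0577, 0.9983, 0.0116], [0.8091, -0.04, -0.5864], [-0.5849, 0.0432, -0.81]] [-0.0724, -0.3555, 1.283]
top 48.661256561906896 320.138249676524 248.3836031990145 [[-0.0163, -0.9998, -0.0101], [-0.9848, 0.0178, -0.1728], [0.1729, 0.0071, -0.9849]] [0.0764, 0.606, 1.2045]
```

View pics/scene0.png

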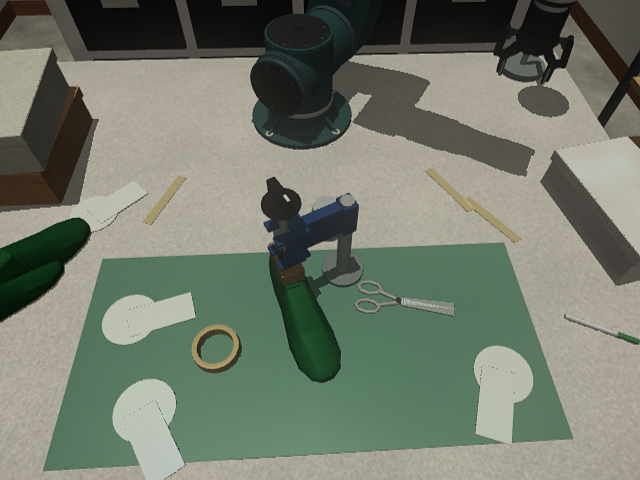

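View pics/top0.png

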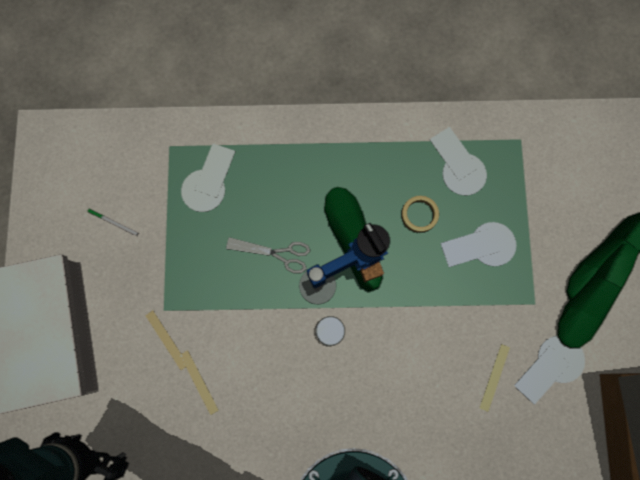

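The scene view shows the knob at about (280,198), the column top at (347,200) and the tape at (216,348). The top view shows the knob at (374,242), column top (317,273), tin (329,331) and last toe at (340,200). I'll enlarge both around the knob.

```bash
cat > h.py <<'E'
import numpy as np,cv2
from rig import arm
def ray(c,u,v,z):
    f=240/np.tan(np.radians(c["fovy"])/2); R=np.array(c["R"]);t=np.array(c["t"])
    d=R.T@np.array([(u-c["cx"])/f,(v-c["cy"])/f,1]); o=-R.T@t
    return o+d*(z-o[2])/d[2]
def px(c,X):
    f=240/np.tan(np.radians(c["fovy"])/2); p=np.array(c["R"])@X+c["t"]
    return np.round([c["cx"]+f*p[0]/p[2],c["cy"]+f*p[1]/p[2]],1)
def crop(c,u0,v0,w,h,k,fn):
    cv2.imwrite(fn,cv2.resize(c["img"][v0:v0+h,u0:u0+w,::-1],None,fx=k,fy=k,interpolation=cv2.INTER_CUBIC))
E
python3 - <<'E'
from h import *
a=arm.camera("scene");b=arm.camera("top")
crop(a,240,160,130,130,4.6,"pics/a.png");crop(b,290,200,120,110,5,"pics/b.png")
i=cv2.imread("pics/a.png");j=cv2.imread("pics/b.png");j=cv2.resize(j,None,fx=.66,fy=.66)
i=cv2.resize(i,(396,396));j=cv2.resize(j,(396,363))
cv2.imwrite("pics/ab.png",np.hstack([i,np.vstack([j,np.zeros((33,396,3),np.uint8)])]))
E
```

```text
(no output)
```

View pics/ab.png

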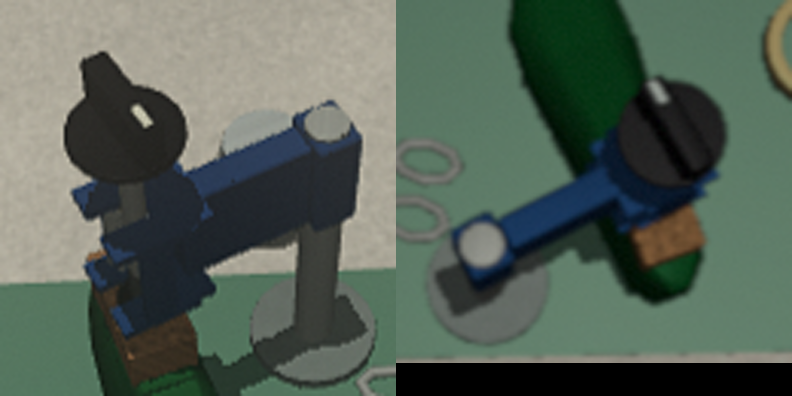

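Run:
```python
from h import *
a=arm.camera("scene");b=arm.camera("top")
P=lambda u,v:((u-396)/3.3+290,v/3.3+200)
Q=lambda u,v:(u/3.046+240,v/3.046+160)
print("disc top",ray(b,*P(671,133),.299),"scene",ray(a,*Q(125,133),.299))
print("col",ray(b,*P(482,245),.232),"scene",ray(a,*Q(327,125),.232))
e1=ray(b,*P(652,83),.329);e2=ray(b,*P(697,168),.329);print("bar",e1,e2,np.linalg.norm(e1-e2),np.degrees(np.arctan2(*(e1-e2)[1::-1])))
print("tin",ray(b,329.5,331,.085),"toe",ray(b,338,190,.03))
```

```text
disc top [ 0.57780447 -0.03727548  0.299     ] scene [ 0.58610776 -0.03700031  0.299     ]
col [0.5231777  0.07369095 0.232     ] scene [0.5282425  0.07436922 0.232     ]
bar [ 0.60090187 -0.02472469  0.329     ] [ 0.5520229  -0.04822272  0.329     ] 0.0542338478754805 25.67540428661097
tin [0.41280701 0.04773861 0.085     ] toe [0.75626894 0.01976505 0.03      ]
```

Run:
```python
from h import *
from scipy.optimize import minimize
cs=[arm.camera("scene"),arm.camera("top")]
def hull(c,x,y,yaw):
    t=np.linspace(0,6.28,60); m=np.zeros((480*4,640*4),np.uint8)
    D=[np.array([x+.032*np.cos(a),y+.032*np.sin(a),z]) for z in(.291,.299) for a in t]
    r=np.array([[np.cos(yaw),-np.sin(yaw)],[np.sin(yaw),np.cos(yaw)]])
    B=[np.r_[r@[sx*.03,sy*.008]+[x,y],z] for sx in(-1,1) for sy in(-1,1) for z in(.299,.329)]
    for S in(D,B): cv2.fillConvexPoly(m,cv2.convexHull((np.array([px2(c,p) for p in S])*4).astype(np.int32)),255)
    return cv2.resize(m,(640,480),interpolation=cv2.INTER_AREA)/255.
def px2(c,X):
    f=240/np.tan(np.radians(c["fovy"])/2); p=np.array(c["R"])@X+c["t"]
    return c["cx"]+f*p[0]/p[2],c["cy"]+f*p[1]/p[2]
M=[]
for c,(u,v,w) in zip(cs,[(281,200,30),(373,241,24)]):
    g=c["img"].astype(int); m=((g.max(2)<62)&(g.max(2)-g.min(2)<16)).astype(np.uint8)
    k=np.zeros_like(m);k[v-w:v+w,u-w:u+w]=1; m=cv2.morphologyEx(m*k,cv2.MORPH_CLOSE,np.ones((7,7)));m=cv2.morphologyEx(m,cv2.MORPH_OPEN,np.ones((5,5)))
    M.append(m.astype(float))
for w in[(1,1),(1,0),(0,1)]:
    f=lambda p:sum(k*np.abs(hull(c,p[0]/1e3,p[1]/1e3,p[2]/100)-m).sum() for k,c,m in zip(w,cs,M))
    r=minimize(f,[581,-37,46],method="Nelder-Mead",options=dict(initial_simplex=[[575,-40,40],[588,-36,46],[580,-32,50],[582,-38,52]]))
    print(w,r.x,r.fun,M[0].sum(),M[1].sum())
    if w==(1,1):
        o=[]
        for c,m,(u,v) in zip(cs,M,[(281,205),(373,245)]):
            i=c["img"][:,:,::-1].copy();
            i=cv2.resize(i[v-40:v+40,u-40:u+40],(390,390))
            for mm,col in((m,(0,255,0)),(hull(c,r.x[0]/1e3,r.x[1]/1e3,r.x[2]/100),(0,0,255))):
                q=(cv2.resize(mm[v-40:v+40,u-40:u+40],(390,390))>.5).astype(np.uint8)
                cv2.drawContours(i,cv2.findContours(q,0,1)[0],-1,col,1)
            o.append(i)
        cv2.imwrite("pics/fit.png",np.hstack(o))
```

```text
(1, 1) [581.04439589 -37.21377643  45.5305632 ] 770.9058823529411 1605.0 877.0
(1, 0) [589.42510139 -35.84349305  49.32777626] 419.75686274509803 1605.0 877.0
(0, 1) [576.06024151 -37.77914753  45.73203158] 106.05098039215686 1605.0 877.0
```

View pics/fit.png

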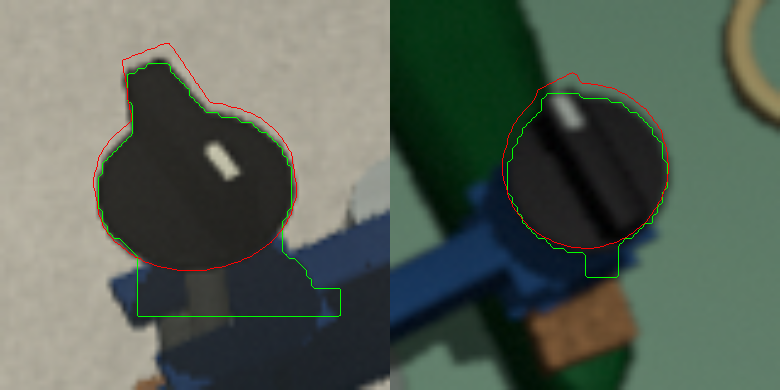

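```bash
python3 -m jog '[[[0,0,0,0,0,32,1],[0,0,0,0,0,32,1],[0,0,0,0,0,32,1],[0,0,0,0,0,32,1],[0,0,0,24,-33,0,1],[0,0,0,24,-33,0,1],[0,0,0,24,-33,0,1],[0,0,0,24,-33,0,1],[0,0,0,24,-33,0,1],[0,0,0,24,-33,0,1],[0,0,0,24,-33,0,1],[0,0,0,24,-33,0,1]]]'; python3 -c "
from rig import arm;print(arm.observe()['joint_positions'])"
```

```text
time_s: 1.4
tool_pos: [0.3906, 0.2203, 0.5329]
tool_rot: [0.604, 3.083, 0.0]
ft_force: [0.6, 0.8, -0.1]
width: 0.0854
finger_force: 0.0
[3.31511821e-01 1.22044869e-01 1.13439547e-01 1.56164136e+00
 3.73566163e-05 7.18186153e-01]
```

The fit picture shows the model outline in red about 2 px too high in both views, at left (165,45) against the true (155,65). The two views pull x in opposite directions, which points to a lower knob: the plunger may not start at 0. I'll refit with height free.

```bash
cat > fit.py <<'E'
from h import *
from scipy.optimize import minimize
cs=[arm.camera("scene"),arm.camera("top")]
for c,n in zip(cs,("scene0","top0")): c["img"]=cv2.imread(f"pics/{n}.png")[:,:,::-1]
def pr(c,P):
    f=240/np.tan(np.radians(c["fovy"])/2); q=np.array(P)@np.array(c["R"]).T+c["t"]
    return q[:,:2]/q[:,2:]*f+[c["cx"],c["cy"]]
t=np.linspace(0,6.28,60)
def hull(c,p):
    x,y,yaw,h=p[0]/1e3,p[1]/1e3,p[2]/100,p[3]/1e3
    m=np.zeros((480*4,640*4),np.uint8)
    D=[[x+.032*np.cos(a),y+.032*np.sin(a),z-h] for z in(.291,.299) for a in t]
    C,S=np.cos(yaw),np.sin(yaw)
    B=[[x+C*i*.03-S*j*.008,y+S*i*.03+C*j*.008,z-h] for i in(-1,1) for j in(-1,1) for z in(.299,.329)]
    for s in(D,B): cv2.fillConvexPoly(m,cv2.convexHull((pr(c,s)*4+1.5).astype(np.int32)),255)
    return cv2.resize(m,(640,480),interpolation=cv2.INTER_AREA)/255.
M=[];W=[]
for c,(u0,u1,v0,v1) in zip(cs,[(250,315,165,214),(345,402,215,251)]):
    g=c["img"].astype(int); m=(g.max(2)<75)&(g.max(2)-g.min(2)<18)
    if u0>300: m|=(g.min(2)>110)&(np.hypot(*(np.mgrid[:480,:640]-np.array([226,368])[:,None,None]))<9)
    m=cv2.morphologyEx(m.astype(np.uint8),cv2.MORPH_CLOSE,np.ones((5,5))); 
    w=np.zeros(m.shape);w[v0:v1,u0:u1]=1; M.append(m*w);W.append(w)
f=lambda p:sum((w*np.abs(hull(c,p)-m)).sum() for c,m,w in zip(cs,M,W))
best=min((minimize(f,[a,-37,46,h],method="Nelder-Mead",options=dict(initial_simplex=[[a-5,-40,40,h],[a+5,-36,46,h+3],[a,-32,50,h-3],[a,-38,52,h+5],[a+3,-37,46,h+8]])) for a in(578,582) for h in(0,5,10)),key=lambda r:r.fun)
print(best.x,best.fun,M[0].sum(),M[1].sum())
o=[]
for c,m,(u,v) in zip(cs,M,[(281,205),(373,245)]):
    i=cv2.resize(c["img"][v-40:v+40,u-40:u+40,::-1],(390,390))
    for mm,col in((m,(0,255,0)),(hull(c,best.x),(0,0,255))):
        q=(cv2.resize(mm[v-40:v+40,u-40:u+40],(390,390))>.5).astype(np.uint8)
        cv2.drawContours(i,cv2.findContours(q,0,1)[0],-1,col,1)
    o.append(i)
cv2.imwrite("pics/fit2.png",np.hstack(o))
E
python3 fit.py
```

```text
[578.08329296 -38.02159729  47.03029715   8.45300818] 92.70196078431374 1023.0 756.0
```

View pics/fit2.png

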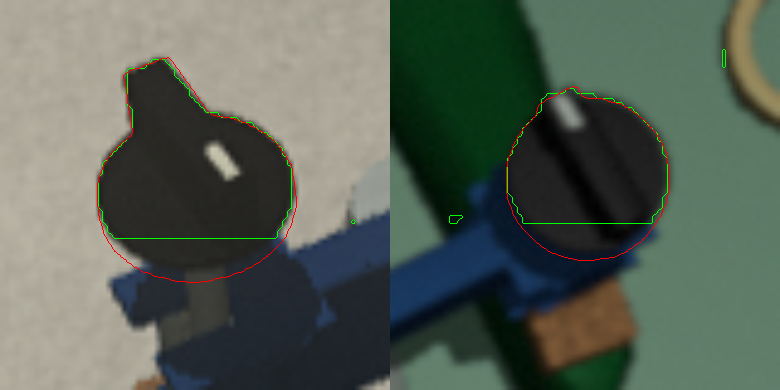

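The refit matches both outlines: axis at (578,-38) mm, bar yaw 0.470 rad, and the knob 8.5 mm down (grip height about 309–311 mm), probably locked in the first gap.

```bash
python3 -m jog '[[[0,0,0.0104,24,-33,0,1],[0,0,0.0104,24,-33,0,1],[0,0,0.0104,24,-33,0,1],[0,0,0.0104,24,-33,0,1],[0,0,0.0104,24,-33,0,1],[0,0,0.0104,24,-33,0,1],[0,0,0.0104,24,-33,0,1],[0,0,0.0104,19,-27,0,0.7],[0,0,0,0,0,0,0.6],[0,0,0,0,0,0,0.6]]]'
python3 - <<'E'
from h import *
from scipy.spatial.transform import Rotation as Ro
s=arm.observe();R=Ro.from_rotvec(s["tool_rot"]).as_matrix();print(s["tool_pos"],R[:,1],R[:,2],s["joint_positions"])
c=arm.camera("scene");crop(c,220,110,140,120,4.5,"pics/c.png")
E
```

```text
time_s: 2.33
tool_pos: [0.578, -0.0368, 0.5317]
tool_rot: [-0.478, -3.104, -0.0]
ft_force: [-0.9, 0.7, 0.2]
width: 0.0522
finger_force: 0.0
[ 0.57795919 -0.03676243  0.53169282] [ 3.00767849e-01  9.53697384e-01 -3.09203583e-05] [-1.43337407e-03  4.19622115e-04 -9.99998885e-01] [-2.04219754e-01  3.68612584e-01  4.51276598e-01  1.65494903e+00
  1.20209331e-04  1.01277859e-01]
```

View pics/c.png

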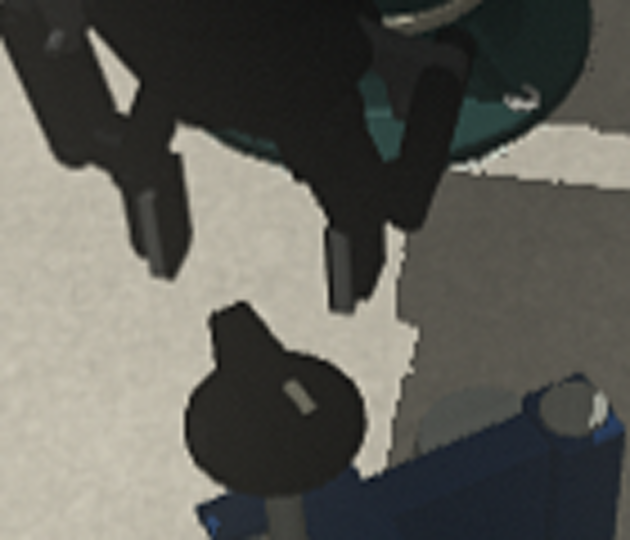

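The picture shows the fingers (tips at about (160,270) and (345,305)) above the knob, but not across the bar. The tool needs another +0.775 rad before going down.

```bash
python3 -m jog '[[[0,0,0.111,0,-1.2,0,0.6],[0,0,0.111,0,0,0,0.6],[0,0,0.111,0,0,0,0.6],[0,0,0.111,0,0,0,0.6],[0,0,0.111,0,0,0,0.6],[0,0,0.11,0,0,0,0.6],[0,0,0.11,0,0,0,0.6],[0,0,0,0,0,0,0.6]]]'
python3 - <<'E'
from h import *
from scipy.spatial.transform import Rotation as Ro
s=arm.observe();R=Ro.from_rotvec(s["tool_rot"]).as_matrix();print(s["tool_pos"],R[:,1],R[:,2],s["joint_positions"])
c=arm.camera("scene");crop(c,220,110,140,120,4.5,"pics/d.png")
E
```

```text
time_s: 3.05
tool_pos: [0.5762, -0.0354, 0.5334]
tool_rot: [-0.744, 3.051, -0.0]
ft_force: [0.1, -0.2, -0.8]
width: 0.0515
finger_force: 0.0
[ 0.57624718 -0.03540486  0.53335631] [-4.60231087e-01  8.87799090e-01 -3.48988090e-04] [ 7.75628324e-04  8.98883724e-06 -9.99999699e-01] [-2.02510006e-01  3.64574130e-01  4.49495280e-01  1.65495951e+00
  1.64806247e-04 -6.80765569e-01]
```

View pics/d.png

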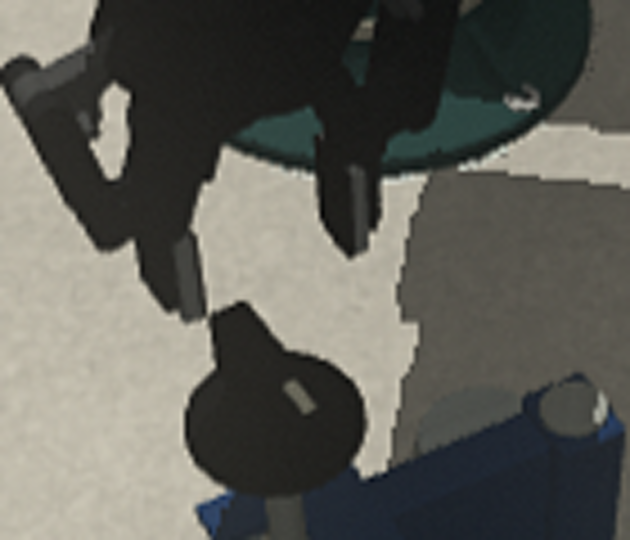

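The picture shows the fingers (tips at (180,318) and (352,255)) now straddling the bar line, aligned at 117°. I'll descend in steps.

```bash
python3 -m jog '[[[0,0,0,1,-0.8,-20,0.6],[0,0,0,0,0,-20,0.6],[0,0,0,0,0,-14,0.6],[0,0,0,0,0,-7,0.6],[0,0,0,0,0,-4,0.6],[0,0,0,0,0,0,0.6],[0,0,0,0,0,0,0.6]]]'; python3 -m jog '[[[0,0,0,0,0,0,0.35],[0,0,0,0,0,0,0.3],[0,0,0,0,0,0,0.25],[0,0,0,0,0,0,0.2]]]' 25
```

```text
time_s: 3.68
tool_pos: [0.578, -0.0376, 0.4685]
tool_rot: [-0.732, 3.054, -0.001]
ft_force: [0.3, 1.0, -0.3]
width: 0.0509
finger_force: 0.0
time_s: 4.02
tool_pos: [0.5781, -0.0378, 0.4681]
tool_rot: [-0.733, 3.054, -0.0]
ft_force: [-0.5, 0.0, 2.4]
width: 0.0173
finger_force: 1.1
```

```bash
python3 -m jog '[[[0,0,0,0,0,0,0.1],[0,0,0,0,0,0,0],[0,0,0,0,0,0,0],[0,0,0,0,0,0,0]]]' 40; python3 -c "
from rig import arm;s=arm.observe();print(s['ft_torque'],s['joint_positions'])"
```

```text
time_s: 4.35
tool_pos: [0.5781, -0.0378, 0.4678]
tool_rot: [-0.733, 3.054, -0.0]
ft_force: [1.5, 1.8, 1.0]
width: 0.0154
finger_force: 41.7
[ 0.24156206 -0.27176656  0.00216364] [-2.05878616e-01  3.52263196e-01  2.52941314e-01  1.47112232e+00
  9.40086791e-05 -6.77221534e-01]
```

```bash
python3 -m jog '[[[0,0,0.1,0,0,0,0],[0,0,0.1,0,0,0,0],[0,0,0.1,0,0,0,0],[0,0,0.1,0,0,0,0],[0,0,0.1,0,0,0,0],[0,0,0.1,0,0,0,0],[0,0,0.1,0,0,0,0],[0,0,0.1,0,0,0,0],[0,0,0.1,0,0,0,0],[0,0,0.1,0,0,0,0],[0,0,0.08,0,0,0,0],[0,0,0,0,0,0,0]]]'; python3 -c "
from rig import arm;s=arm.observe();print(s['ft_torque'],s['joint_positions'])"
```

```text
time_s: 5.35
tool_pos: [0.5785, -0.038, 0.4677]
tool_rot: [-2.205, 2.237, -0.002]
ft_force: [4.8, -2.3, 0.4]
width: 0.0152
finger_force: 40.7
[-0.31539752 -0.87812437  0.11833492] [-2.06121217e-01  3.52563416e-01  2.53258232e-01  1.47023012e+00
 -4.20574380e-04 -1.76264288e+00]
```

The knob is unlocked at about 1.08 rad. Next I slide up to feel the top stop, which fixes plunger value 0.

```bash
g(){ grep -E "tool_pos|ft_force"|tr '\n' ' ';echo; }
python3 -m jog '[[[0,0,0,0,0,3,0],[0,0,0,0,0,3,0],[0,0,0,0,0,0,0]]]'|g
python3 -m jog '[[[0,0,0,0,0,1,0],[0,0,0,0,0,0,0]]]'|g
python3 -m jog '[[[0,0,0,0,0,1,0],[0,0,0,0,0,0,0]]]'|g
python3 -m jog '[[[0,0,0,0,0,1,0],[0,0,0,0,0,0,0]]]'|g
python3 -m jog '[[[0,0,0,0,0,1,0],[0,0,0,0,0,0,0]]]'|g
```

```text
tool_pos: [0.5787, -0.0381, 0.4729] ft_force: [4.6, -2.3, -7.8] 
tool_pos: [0.5788, -0.0381, 0.473] ft_force: [8.4, -2.3, -17.4] 
tool_pos: [0.5789, -0.0382, 0.4731] ft_force: [8.8, -2.8, -26.3] 
tool_pos: [0.579, -0.0382, 0.4732] ft_force: [11.9, -2.8, -34.9] 
tool_pos: [0.5791, -0.0383, 0.4734] ft_force: [13.9, -3.7, -44.0]
```

The top stop is at tool z ≈ 0.4728, so plunger value = 0.4728 − z and it started near 0.005. Now I feel downward for the pad.

```bash
g(){ grep -E "tool_pos|ft_force"|tr '\n' ' ';echo; }
python3 -m jog '[[[0,0,0,0,0,-6,0],[0,0,0,0,0,-6,0],[0,0,0,0,0,-2,0],[0,0,0,0,0,0,0]]]'|g
python3 -m jog '[[[0,0,0,0,0,-2,0],[0,0,0,0,0,0,0]]]'|g
python3 -m jog '[[[0,0,0,0,0,-2,0],[0,0,0,0,0,0,0]]]'|g
python3 -m jog '[[[0,0,0,0,0,-2,0],[0,0,0,0,0,0,0]]]'|g
python3 -m jog '[[[0,0,0,0,0,-2,0],[0,0,0,0,0,0,0]]]'|g
python3 -m jog '[[[0,0,0,0,0,-2,0],[0,0,0,0,0,0,0]]]'|g
python3 -m jog '[[[0,0,0,0,0,-2,0],[0,0,0,0,0,0,0]]]'|g
```

```text
tool_pos: [0.5784, -0.038, 0.463] ft_force: [7.5, -3.5, -5.6] 
tool_pos: [0.5783, -0.038, 0.4615] ft_force: [6.8, -2.9, -3.8] 
tool_pos: [0.5783, -0.038, 0.4596] ft_force: [6.2, -4.0, -3.6] 
tool_pos: [0.5783, -0.038, 0.4578] ft_force: [5.8, -3.1, -1.1] 
tool_pos: [0.5782, -0.038, 0.456] ft_force: [6.0, -2.7, 0.4] 
tool_pos: [0.5782, -0.038, 0.4542] ft_force: [4.8, -3.1, 3.4] 
tool_pos: [0.5782, -0.038, 0.4524] ft_force: [4.0, -2.0, 4.8]
```

The force climbs at about 1.2 N/mm from p ≈ 12–13 mm, which looks like the spring. I'll confirm with an up/down sweep, settling at each point, which separates friction from the spring.

```bash
g(){ grep -E "tool_pos|ft_force"|tr '\n' ' '; python3 -c "
from rig import arm;print(round(472.8-1e3*arm.observe()['tool_pos'][2],2))"; }
python3 -m jog '[[[0,0,0,0,0,-1,0],[0,0,0,0,0,0,0],[0,0,0,0,0,0,0]]]'|g
python3 -m jog '[[[0,0,0,0,0,2,0],[0,0,0,0,0,1,0],[0,0,0,0,0,0,0],[0,0,0,0,0,0,0]]]'|g
python3 -m jog '[[[0,0,0,0,0,2,0],[0,0,0,0,0,1,0],[0,0,0,0,0,0,0],[0,0,0,0,0,0,0]]]'|g
python3 -m jog '[[[0,0,0,0,0,2,0],[0,0,0,0,0,1,0],[0,0,0,0,0,0,0],[0,0,0,0,0,0,0]]]'|g
python3 -m jog '[[[0,0,0,0,0,2,0],[0,0,0,0,0,1,0],[0,0,0,0,0,0,0],[0,0,0,0,0,0,0]]]'|g
python3 -m jog '[[[0,0,0,0,0,2,0],[0,0,0,0,0,1,0],[0,0,0,0,0,0,0],[0,0,0,0,0,0,0]]]'|g
python3 -m jog '[[[0,0,0,0,0,-2,0],[0,0,0,0,0,-1,0],[0,0,0,0,0,0,0],[0,0,0,0,0,0,0]]]'|g
python3 -m jog '[[[0,0,0,0,0,-2,0],[0,0,0,0,0,-1,0],[0,0,0,0,0,0,0],[0,0,0,0,0,0,0]]]'|g
python3 -m jog '[[[0,0,0,0,0,-2,0],[0,0,0,0,0,-1,0],[0,0,0,0,0,0,0],[0,0,0,0,0,0,0]]]'|g
python3 -m jog '[[[0,0,0,0,0,-2,0],[0,0,0,0,0,-1,0],[0,0,0,0,0,0,0],[0,0,0,0,0,0,0]]]'|g
```

```text
tool_pos: [0.5782, -0.038, 0.4516] ft_force: [4.3, -4.1, 8.9] 21.19
tool_pos: [0.5782, -0.038, 0.4543] ft_force: [4.4, -2.4, 5.6] 18.51
tool_pos: [0.5783, -0.038, 0.457] ft_force: [5.2, -3.2, 2.1] 15.81
tool_pos: [0.5783, -0.0381, 0.4597] ft_force: [5.9, -2.5, -1.4] 13.11
tool_pos: [0.5784, -0.0381, 0.4625] ft_force: [6.3, -3.7, -3.3] 10.31
tool_pos: [0.5784, -0.038, 0.4655] ft_force: [6.7, -3.6, -3.0] 7.32
tool_pos: [0.5783, -0.038, 0.4627] ft_force: [6.4, -3.0, -1.7] 10.14
tool_pos: [0.5783, -0.038, 0.4597] ft_force: [5.3, -2.6, -0.9] 13.14
tool_pos: [0.5783, -0.038, 0.4569] ft_force: [5.9, -3.0, 0.3] 15.88
tool_pos: [0.5782, -0.038, 0.4543] ft_force: [5.2, -3.6, 4.8] 18.54
```

Contact is at p ≈ 12.3 mm, so the 20.5 mm gap gives about 9.8 N. I'll move there and start turning back, watching the torque near 0.75.

```bash
g(){ grep -E "tool_pos|ft_force"|tr '\n' ' '; python3 -c "
from rig import arm;s=arm.observe();print(round(472.8-1e3*s['tool_pos'][2],2),s['ft_torque'][2].round(3),s['joint_positions'][5].round(3))"; }
python3 -m jog '[[[0,0,0,0,0,-1.2,0],[0,0,0,0,0,-1,0],[0,0,0,0,0,0,0],[0,0,0,0,0,0,0],[0,0,0,0,0,0,0],[0,0,0,0,0,0,0]]]'|g
python3 -m jog '[[[0,0,-0.08,0,0,0,0],[0,0,-0.08,0,0,0,0],[0,0,0,0,0,0,0]]]'|g
python3 -m jog '[[[0,0,-0.06,0,0,0,0],[0,0,-0.06,0,0,0,0],[0,0,0,0,0,0,0]]]'|g
python3 -m jog '[[[0,0,-0.04,0,0,0,0],[0,0,0,0,0,0,0]]]'|g
python3 -m jog '[[[0,0,-0.04,0,0,0,0],[0,0,0,0,0,0,0]]]'|g
```

```text
tool_pos: [0.5782, -0.038, 0.4523] ft_force: [4.6, -3.1, 6.7] 20.46 0.045 -1.757
tool_pos: [0.5781, -0.038, 0.4524] ft_force: [3.7, -1.9, 8.4] 20.44 -0.072 -1.592
tool_pos: [0.5781, -0.038, 0.4523] ft_force: [2.0, -1.8, 7.8] 20.46 -0.072 -1.473
tool_pos: [0.578, -0.038, 0.4524] ft_force: [2.0, -3.0, 8.0] 20.44 -0.036 -1.435
tool_pos: [0.578, -0.0379, 0.4523] ft_force: [3.0, -2.8, 9.0] 20.46 -0.018 -1.395
```

```bash
g(){ grep -E "tool_pos|ft_force"|tr '\n' ' '; python3 -c "
from rig import arm;s=arm.observe();print(round(472.8-1e3*s['tool_pos'][2],2),s['ft_torque'][2].round(3),s['joint_positions'][5].round(3))"; }
python3 -m jog '[[[0,0,-0.04,0,0,0,0],[0,0,0,0,0,0,0]]]'|g
python3 -m jog '[[[0,0,-0.06,0,0,0,0],[0,0,0,0,0,0,0]]]'|g
python3 -m jog '[[[0,0,-0.06,0,0,0,0],[0,0,0,0,0,0,0]]]'|g
```

```text
tool_pos: [0.578, -0.0379, 0.4523] ft_force: [1.7, -2.0, 8.5] 20.48 -0.077 -1.355
tool_pos: [0.578, -0.0379, 0.4523] ft_force: [1.2, -2.3, 8.6] 20.49 -0.05 -1.294
tool_pos: [0.578, -0.0379, 0.4523] ft_force: [2.0, -1.8, 9.0] 20.47 -0.021 -1.234
```

No stiffening, so the lugs are in the gap. I'll turn the rest of the way.

```bash
g(){ grep -E "tool_pos|ft_force|width"|tr '\n' ' '; python3 -c "
from rig import arm;s=arm.observe();print(round(472.8-1e3*s['tool_pos'][2],2),s['ft_torque'][2].round(3),s['joint_positions'][5].round(3))"; }
python3 -m jog '[[[0,0,-0.1,0,0,0,0],[0,0,-0.1,0,0,0,0],[0,0,-0.1,0,0,0,0],[0,0,-0.1,0,0,0,0],[0,0,-0.08,0,0,0,0],[0,0,0,0,0,0,0]]]'|g
python3 -m jog '[[[0,0,-0.05,0,0,0,0],[0,0,0,0,0,0,0]]]'|g
python3 -m jog '[[[0,0,-0.03,0,0,0,0],[0,0,0,0,0,0,0]]]'|g
python3 -m jog '[[[0,0,0,0,0,0.8,0],[0,0,0,0,0,0,0],[0,0,0,0,0,0,0]]]'|g
python3 -m jog '[[[0,0,0,0,0,1,0],[0,0,0,0,0,0,0],[0,0,0,0,0,0,0]]]'|g
```

```text
tool_pos: [0.5778, -0.0377, 0.4523] ft_force: [-0.1, 0.2, 8.2] width: 0.015 20.45 -0.058 -0.752
tool_pos: [0.5778, -0.0377, 0.4523] ft_force: [-0.4, -0.6, 8.5] width: 0.0152 20.46 -0.064 -0.704
tool_pos: [0.5778, -0.0377, 0.4523] ft_force: [-0.7, 0.2, 9.6] width: 0.0152 20.47 -0.085 -0.676
tool_pos: [0.5779, -0.0377, 0.4528] ft_force: [0.3, 0.3, 8.0] width: 0.0155 20.01 -0.06 -0.677
tool_pos: [0.578, -0.0377, 0.4531] ft_force: [1.3, 0.3, -0.5] width: 0.0153 19.72 -0.076 -0.677
```

The plunger is held by the tooth at p ≈ 19.9 mm, with about 9 N on the last. I'll open and withdraw straight up.

```bash
python3 -m jog '[[[0,0,0,0,0,0,0.2],[0,0,0,0,0,0,0.4],[0,0,0,0,0,0,0.6],[0,0,0,0,0,0,0.6],[0,0,0,0,0,15,0.6],[0,0,0,0,0,25,0.6],[0,0,0,0,0,30,0.6],[0,0,0,0,0,30,0.6],[0,0,0,-30,0,0,0.6],[0,0,0,-35,0,0,0.6],[0,0,0,-35,0,0,0.6],[0,0,0,0,0,0,0.6]]]'
python3 - <<'E'
from h import *
a=arm.camera("scene"); crop(a,220,150,160,120,4.5,"pics/e.png")
E
```

```text
time_s: 15.02
tool_pos: [0.4731, -0.0371, 0.5545]
tool_rot: [0.734, -3.055, 0.001]
ft_force: [-1.2, -0.1, 0.3]
width: 0.0513
finger_force: 0.0
```

View pics/e.png

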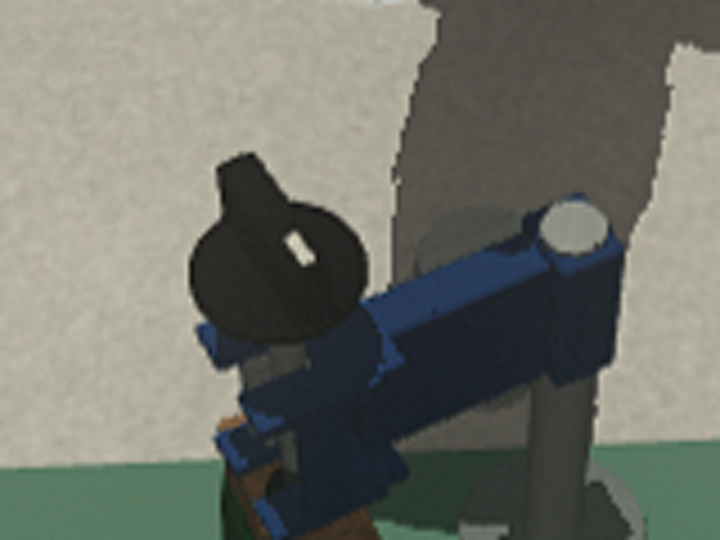

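The picture shows the knob lower than at the start (disc centre at (280,272)), back at its locked angle, with the gripper clear.

```bash
python3 -c "
from rig import arm;print(arm.close_job())"
```

```text
the job is handed in; nothing more can be done
None
```

I handed the job in without getting a verdict back: the plunger is locked about 20 mm down, the foot presses on the last with about 9 N (estimated from the spring), and the gripper is clear.

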